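# Seat a keyed hub blank in its locating nest

## Task

Pick up the aluminium hub blank and set it in the bore of the grey locating nest. The two spring-loaded keys down in the bore are clamped at an unknown bearing somewhere between the end marks, so rest the blank lightly on them and turn it until they find its notches, then lower it fully home with its flange down on the nest, and let go. Press and turn gently, with never more than about 20 newtons on the nest, and leave the grease tin, the zinc bracket and the black ball knob where they are.

Things in the scene. Friction and masses are not known exactly. Their poses are not given: they have to be found in the camera images.
- blank_center (a point): Centre, half-way up, of the loose aluminium hub blank, 62 mm tall, 0.16 to 0.26 kg, upright, z up. From below: spigot 52 mm across, 20 mm long, foot tapered (46 mm across at the bottom, full width 5 mm up); flange 70 mm across, 8 mm thick; boss to grip, 34 mm tall, 36 mm along the blank's x by 26 mm along its y.
- blank_notch (a point): Foot of the wide notch of the blank, 26 mm out on the blank's -x side at its underside; axes as the blank's. This notch is 16.6 mm wide; a narrow one of 9.6 mm is opposite, at +x. Both run the full 20 mm of the spigot, cut in to radius 15.5 mm. A red dot on the flange stands over the wide notch.
- nest: Fixed grey locating nest on the bench, block 96 x 96 x 30 mm, 132 mm over its bolted ears along y; origin at the centre of its underside, z up. The white mark on top points to the nest's -x; dark marks stand 20 and 40 degrees either side of it. Fully home, the flange rests on the block and blank_center is 41 mm above this origin, on the bore's axis.
- nest_bore (a point): Centre of the mouth of the nest's round bore, 30 mm above its underside, axes as the nest's. The bore is 54.4 mm across (1.2 mm clear all round the spigot), 24 mm deep, with a 3 mm chamfer.
- nest_keys (a point): Point on the bore's axis level with the tops of the two free brass keys, 8 mm below the mouth; axes are the nest's, NOT the keys'. Keys: 14 mm wide, and opposite it 7 mm, at radius 17.5 to 26 mm. Their ring is clamped fast; the wide key lies at an unmeasured bearing within 40 degrees either side of the white mark.
- nest_floor (a point): Centre of the bore's floor, 6 mm above the underside. How the keys behave: sprung straight down, they yield from 4 N and stop hard after 5 mm at 9 N. An unmatched blank rests on them, flange 12 mm clear of the nest. With the wide notch over the wide key, within about 3 degrees, they rise into the notches, the push vanishes and the blank can go down.
- grease_tin_mid (a point): Middle of a loose green grease tin, 62 mm across, 42 mm tall. Leave alone.
- steel_bracket_mid (a point): Underside centre of a loose zinc sheet bracket, 34 x 64 x 50 mm. Leave alone.
- knob_spare_mid (a point): Middle of a loose black ball knob, 29 mm across, 33 mm tall. Leave alone.

How it is judged:
By the outcome, as a careful person would: the job done as asked, in the order asked, and still so for the second after the job is handed in, with the robot touching nothing.
It also fails if it takes over 64 s, if anything falls off the work surface, if the arm or the gripper's body presses on something with over 40 N, if the wrist force passes 120 N, or if a joint passes its speed limit or range.

## Robot

A 7-joint arm with a two-finger parallel gripper is mounted at the origin on a cart in front of the work surface, level with it; the furniture and walls round the work are solid. World frame = base frame: x ahead of the robot, y to its left, z up, the work surface at z = 0. Lengths are in mm, angles in rad, forces in N, time in s.
With the tool pointing down it reaches from about 425 to 875 mm from the base axis. Payload 8.4 kg.
Tool frame: the origin (TCP) lies on the mounting face of the last link; the fingertips stand 182 mm ahead of it and the grasp point (between the pads) lies 164 mm ahead of it; z points along the fingers, y is the direction in which the jaws open and shut (so a half turn about z gives the same grasp; the last joint's range is limited). The gripper opens to 87 mm and grips with 3 to 60 N. Pads are 19 mm wide; open, the fingers measure 117 mm over their backs; the gripper's body (75 mm by 190 mm) begins 51 mm behind the grasp point.
Start: joints at [1.21, 0.333, 0.04, 1.465, -0.013, 1.343, -0.059], TCP at [168.212, -627.836, 404.746] pointing down, gripper open.
Joint ranges: [-2.58, 2.58], [-0.38, 2.09], [-1.3, 1.39], [0.25, 2.4], [-1.5, 4.64], [0.08, 2.09], [-2.65, 2.65]. Speed limits (rad/s): [2.22, 2.22, 2.79, 2.79, 3.14, 3.14, 3.14].

## Interface

Orientations are given as [roll, pitch, yaw] about the fixed x, y, z axes, in that order (R = Rz(yaw) Ry(pitch) Rx(roll)).
In Python, from workcell import r, optics, order, finder gives the robot as it stands.
- The arm moves only by the tool step_arm, never from a script. Its argument "commands" is one flat list of numbers, 4 for each row, row after row: the shift along the world's x, y, z scaled (see below), then the turn about the world's z scaled (see below). A call has 1 to 20 rows; each row shifts and turns the commanded pose from where the row before left it; what a row does not reach is not made up. The controller multiplies each number of a shift by 0.4 m and each number of a turn by pi/2 rad. A row lasts 1/12 s, in which the tool goes at most 41.7 mm and 7.16 degrees, less where a joint would pass 70% of its speed; a pose out of reach is approached as far as the arm can. A call with a number of a shift or a turn outside -1 to 1 is refused whole. A call with a gripper value outside its range is refused whole. "fingers" is the opening, from 0 (shut) to 1 (fully open), set as the call begins (left out, the last holds). The fingers move at their own pace and stop on an object; the grip force is fixed at half the most. Time passes only in rows, so rows that do not move let the fingers close. It gives the time, the measured TCP pose, the force and the opening at its end, in the units of the state.
- r.observe(): the state, without advancing time (a new reading comes with each control period).
- optics.grab_frame(name): name is "side" or "top" or "wrist"; returns a dict with "frame" (420x560x3 uint8, red, green, blue), "z_map" (420x560 float32, mm along the optical axis (not along the pixel's ray), 0 where there is no reading), "mtx" (3x3 intrinsics, pixels), "extrinsics" (4x4, takes a point from camera to world coordinates). Camera axes: x right, y up, looking along -z (the intrinsics and any distortion apply to the point x, -y, -z); pixel columns grow to the right and rows downward; lengths in mm; the calibration is good to about 2 mm. The wrist camera is an equidistant fisheye: a pixel r from the principal point sees the ray r / f radians off the axis. A picture is of the moment at which its call begins.
- order.hand_in(): hands the job in, once; it reports no verdict.
Trained networks look in the newest picture that a camera, given by its name, has taken for a name from the list of things; names that differ only in an ending like _2 or _b are one class to them, and where a whole thing is asked for, a point or a joint stands for the part that bears it (a point fixed in the world has none). Each returns a list of dicts, best first, with "score" (0 to 1); they miss things now and then, are a little off and sometimes report something else, mostly with a low value. They report only what shows in the picture. A call takes as long as a camera call.
- finder.cut_out(camera, target): "region" (420x560 bool, what is visible of it) and "box" ([left, top, right, bottom] in pixels, round what is visible of it).
The state is a dict: "t": time; "joints": joint angles; "qvel": joint speeds; "joint_efforts": joint torques, N m; "eef_pos": TCP position; "tcp_rot": TCP orientation; "contact_force": force on the tool from outside, world axes, zero at the start; "moment": the same for the moment, N m; "opening": opening from 0.0 (shut) to 1.0 (fully open).
Only numpy, scipy, OpenCV 4.12 (cv2) and the standard library are available. Lean on these libraries where they do the work, as an engineer would, in place of code of your own. Each camera call takes 0.05 s, during which the arm holds its last target. There are 200 camera calls.

## Working session

There is one attempt and no reset: what is moved stays moved. The work goes in short steps, Python scripts to look and compute and a tool call to move; the robot and the scene stay as the last step left them, time stands still between calls to the robot, and variables do not carry over. Pictures are saved under pics/ and viewed, about 8 in all and at most 12, crops included, and the job is handed in when it is done.

Besides the shell and the picture viewer there is one more tool, called after "Request:" as a command line: name --argument value ..., lists and objects as JSON in quotes. step_arm: Moves the arm, as the interface text tells. Shifts and turns lie within -1 to 1; 1 stands for 0.4 m of shift or pi/2 rad of turn. Its arguments: {"type":"object","properties":{"commands":{"type":"array","items":{"type":"number","minimum":-1,"maximum":1}},"fingers":{"type":"number"}},"required":["commands"]}

```bash
ls; mkdir -p pics; cat > h.py <<'E'
import numpy as np, cv2
from workcell import r, optics, order, finder
def pts(d, mask):
    v,u=np.nonzero(mask & (d["z_map"]>0)); z=d["z_map"][v,u]; K=d["mtx"]
    p=np.c_[(u-K[0,2])/K[0,0]*z, -(v-K[1,2])/K[1,1]*z, -z, np.ones(len(z))]
    return (p@d["extrinsics"].T)[:,:3]
def save(d,n,crop=None,s=1):
    f=d["frame"]
    if crop: l,t,R,b=crop; f=f[t:b,l:R]
    cv2.imwrite("pics/"+n, cv2.resize(f[:,:,::-1],None,fx=s,fy=s,interpolation=cv2.INTER_CUBIC))
E
python3 - <<'E'
from h import *
s=r.observe(); print({k:np.round(v,3) for k,v in s.items()})
fr=[]
for c in ("side","top"):
    d=optics.grab_frame(c); fr.append(d["frame"])
    print(c, np.round(d["extrinsics"],2).tolist(), d["mtx"].tolist(), d.keys())
    for n in ("blank_center","nest","grease_tin_mid","steel_bracket_mid","knob_spare_mid"):
        for q in finder.cut_out(c,n)[:2]:
            p=pts(d,q["region"]); print(n,round(q["score"],2),q["box"],np.round(np.median(p,0)),np.round(np.percentile(p,[2,98],axis=0)).tolist() if len(p) else 0)
cv2.imwrite("pics/a.png",cv2.resize(np.vstack(fr)[:,:,::-1],None,fx=.7,fy=.7))
save(d,"top.png",s=1.42)
E
```

```text
pics
{'t': np.float64(0.0), 'joints': array([ 1.21 ,  0.334,  0.04 ,  1.466, -0.013,  1.343, -0.059]), 'qvel': array([-0.   ,  0.   ,  0.   , -0.   ,  0.001, -0.   , -0.002]), 'joint_efforts': array([ 1.0000e-03, -6.5635e+01,  1.3360e+00, -4.0381e+01, -5.9000e-02,
        4.5000e-02,  0.0000e+00]), 'eef_pos': array([ 168.199, -627.672,  403.851]), 'tcp_rot': array([-3.14 ,  0.   ,  0.262]), 'contact_force': array([-0.206, -0.492, -0.653]), 'moment': array([-0.002, -0.036,  0.009]), 'opening': np.float64(0.997)}
side [[0.98, 0.1, -0.18, 369.23], [-0.2, 0.47, -0.86, -809.3], [0.0, 0.88, 0.48, 521.9], [0.0, 0.0, 0.0, 1.0]] [[474.2852909854075, 0.0, 281.0218872231955], [0.0, 474.2852909854075, 209.09580440113317], [0.0, 0.0, 1.0]] dict_keys(['frame', 'z_map', 'mtx', 'extrinsics'])
blank_center 0.74 [250.4, 184.5, 309.8, 227.8] [556. 100.  22.] [[503.0, 63.0, -0.0], [609.0, 180.0, 30.0]]
blank_center 0.63 [275.8, 305.0, 319.8, 354.7] [ 499. -295.   28.] [[472.0, -316.0, 7.0], [532.0, -267.0, 62.0]]
nest 0.97 [250.4, 185.5, 305.7, 223.4] [556. 100.  22.] [[503.0, 63.0, 1.0], [608.0, 177.0,
[... 369 characters left out ...]
, -0.1, 441.18], [-1.0, -0.03, -0.01, 24.39], [-0.01, 0.1, 0.99, 1223.54], [0.0, 0.0, 0.0, 1.0]] [[531.6118641994262, 0.0, 282.20138194318906], [0.0, 531.6118641994262, 214.6884153379213], [0.0, 0.0, 1.0]] dict_keys(['frame', 'z_map', 'mtx', 'extrinsics'])
nest 0.76 [207.4, 200.1, 271.8, 247.7] [553. 132.  29.] [[505.0, 69.0, 5.0], [601.0, 195.0, 35.0]]
grease_tin_mid 0.62 [331.5, 232.3, 361.7, 257.6] [ 493. -103.   42.] [[466.0, -131.0, 19.0], [522.0, -75.0, 47.0]]
steel_bracket_mid 0.59 [163.6, 248.0, 189.9, 266.5] [479. 278.   4.] [[461.0, 248.0, -1.0], [496.0, 309.0, 48.0]]
knob_spare_mid 0.42 [381.0, 170.2, 388.5, 181.0] [ 650. -208.   31.] [[641.0, -218.0, 24.0], [661.0, -199.0, 36.0]]
```

View pics/a.png

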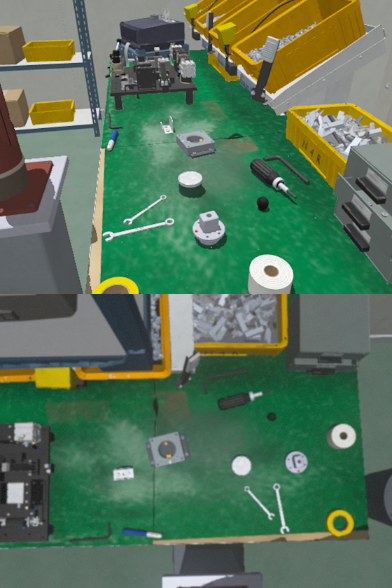

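View pics/top.png

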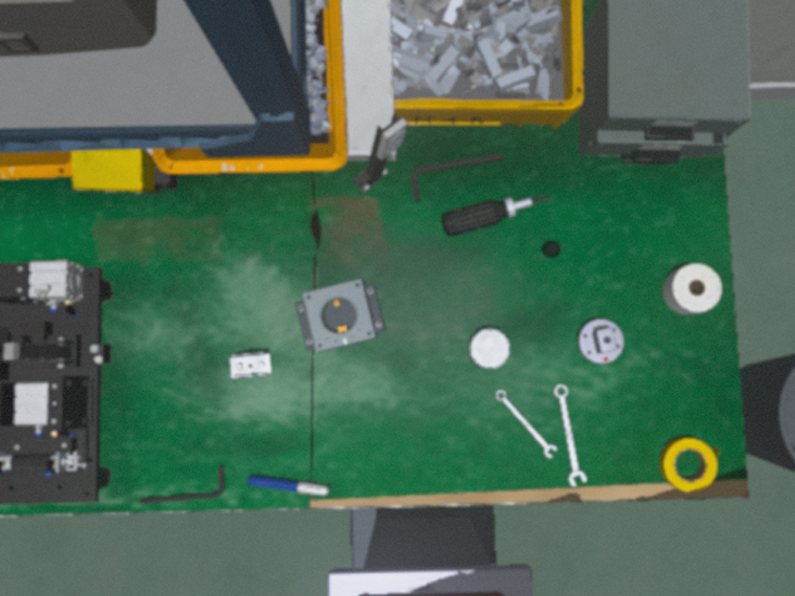

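The side view (upper half) and top view show the blank at about top-image pixel (601,341), with its red dot at (606,359), towards the robot. The nest is at (340,315), with the white mark at (345,342), the wide key at (341,329) and the narrow key at (337,303). I'll move above the blank.

Request:
step_arm --commands '[0.06, 0.06, 0, 0, 0.07, 0.07, 0, 0, 0.07, 0.07, 0, 0, 0.07, 0.07, 0, 0, 0.07, 0.07, 0, 0, 0.07, 0.07, 0, 0, 0.07, 0.07, 0, 0, 0.07, 0.07, 0, 0, 0.07, 0.07, 0, 0, 0.07, 0.07, 0, 0, 0.07, 0.07, 0, 0, 0.06, 0.06, 0, 0, 0, 0, 0, 0, 0, 0, 0, 0]'

```text
t: 1.77
eef_pos: [497.7, -297.7, 404.7]
tcp_rot: [-3.141, -0.0, 0.266]
contact_force: [-0.6, -1.0, -0.2]
opening: 1.0
```

```bash
cat >> h.py <<'E'
def wray(d,u,v):
    K=d["mtx"]; x=(np.asarray(u,float)-K[0,2])/K[0,0]; y=(np.asarray(v,float)-K[1,2])/K[1,1]; t=np.hypot(x,y)+1e-9
    c=np.stack([x/t*np.sin(t),-y/t*np.sin(t),-np.cos(t)],-1); return c@d["extrinsics"][:3,:3].T
def wplane(d,u,v,z):  # fisheye pixel -> world at height z
    R=wray(d,u,v); o=d["extrinsics"][:3,3]; return o+R*((z-o[2])/R[...,2])[...,None]
def wpts(d,mask):
    v,u=np.nonzero(mask & (d["z_map"]>0)); z=d["z_map"][v,u]; R=wray(d,u,v)
    ax=-d["extrinsics"][:3,2]; return d["extrinsics"][:3,3]+R*(z/(R@ax))[:,None], u, v
E
python3 - <<'E'
from h import *
s=r.observe(); print(s["t"],s["eef_pos"],s["tcp_rot"],s["joints"].round(2) if hasattr(s["joints"],'round') else s["joints"])
d=optics.grab_frame("wrist"); print(np.round(d["extrinsics"],2).tolist(), d["mtx"].tolist())
for q in finder.cut_out("wrist","blank_center")[:2]: print(q["score"],q["box"])
save(d,"w1.png",s=1.42)
np.savez("w1.npz",**d)
E
```

```text
1.7667 [ 497.67656298 -297.6915291   404.70781072] [-3.14111247e+00 -4.60979055e-04  2.66452531e-01] [ 0.68  0.21 -0.26  1.63  0.05  1.31 -0.89]
[[0.26, 0.93, 0.26, 567.77], [-0.96, 0.25, 0.07, -278.54], [-0.0, -0.27, 0.96, 384.61], [0.0, 0.0, 0.0, 1.0]] [[325.19226210127806, 0.0, 281.4153489293889], [0.0, 325.19226210127806, 213.2955316820998], [0.0, 0.0, 1.0]]
0.95 [239.8, 154.1, 297.2, 211.4]
```

View pics/w1.png

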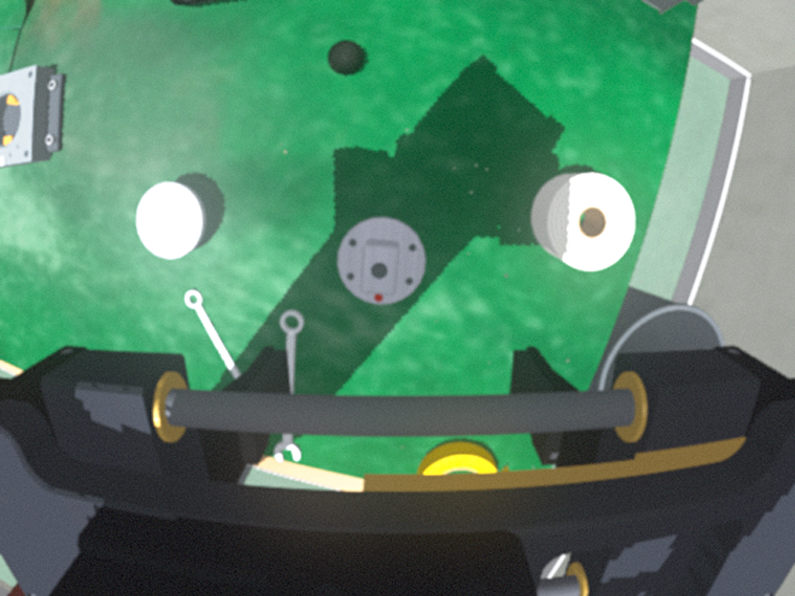

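The wrist view shows the blank's flange at (381,260), the boss hole at (379,270) and the red dot at (378,298), with the notch side toward the gripper.

```bash
cat >> h.py <<'E'
def circ(P):
    A=np.c_[2*P,np.ones(len(P))]; c=np.linalg.lstsq(A,(P**2).sum(1),rcond=None)[0]; return c[:2],np.sqrt(c[2]+c[:2]@c[:2])
def hullcirc(P):
    h=cv2.convexHull(P.astype(np.float32))[:,0].astype(float); return circ(h)
E
python3 - <<'E'
from h import *
d=dict(np.load("w1.npz")); f=d["frame"].astype(int)
q=finder.cut_out("wrist","blank_center")[0]
P,u,v=wpts(d,q["region"])
print(np.histogram(P[:,2],range(-4,72,4)))
fl=(P[:,2]>22)&(P[:,2]<34); c,R=hullcirc(P[fl][:,:2]); print("flange",c,R)
b=(P[:,2]>56); x=cv2.minAreaRect(P[b][:,:2].astype(np.float32)); print("boss",x)
m=q["region"]&(f[...,0]>f[...,1]+50)&(f[...,0]>f[...,2]+50); vv,uu=np.nonzero(m); 
dot=wplane(d,uu.mean(),vv.mean(),28.); print("dot",len(uu),dot, "yaw",np.degrees(np.arctan2(*(c-dot[:2])[::-1])))
for n,z in(("flange silhouette",28),):
    mm=q["region"]; k=cv2.findContours(mm.astype(np.uint8),0,1)[0]; k=max(k,key=len)[:,0]
    W=wplane(d,k[:,0],k[:,1],28.); print(n,hullcirc(W[:,:2]))
d=optics.grab_frame("top"); f=d["frame"].astype(int)
q=finder.cut_out("top","nest"); print([ (a["score"],a["box"]) for a in q])
np.savez("t1.npz",**d)
P=pts(d,q[0]["region"]); t=np.abs(P[:,2]-np.median(P[:,2]))<4
print(np.median(P[:,2]),cv2.minAreaRect(P[t][:,:2].astype(np.float32)), P[t].mean(0))
E
```

```text
(array([  17,   22,    0,    0,    0,    0,    8, 1092,  922,    9,   12,
         13,   14,   12,   14,   57,  825,    3]), array([-4,  0,  4,  8, 12, 16, 20, 24, 28, 32, 36, 40, 44, 48, 52, 56, 60,
       64, 68]))
flange [ 500.43788474 -281.23812443] 34.69485195681123
boss ((500.14105224609375, -281.2814636230469), (36.34439468383789, 26.03313636779785), 10.6761474609375)
dot 18 [ 471.36688117 -286.40306169   28.        ] yaw 10.074405606078443
flange silhouette (array([ 500.78107933, -281.2543017 ]), np.float64(34.93187520625442))
[(0.59, [206.9, 199.7, 273.2, 246.8])]
28.21490989038466 ((553.5468139648438, 132.44686889648438), (96.82672882080078, 96.00823974609375), 12.592269897460938) [553.10752194 131.68680223  29.78782174]
```

Request:
step_arm --commands '[0.006, 0.041, -0.02, -0.052, 0, 0, -0.07, 0, 0, 0, -0.08, 0, 0, 0, -0.08, 0, 0, 0, -0.08, 0, 0, 0, -0.08, 0, 0, 0, -0.05, 0, 0, 0, -0.015, 0, 0, 0, 0, 0, 0, 0, 0, 0, 0, 0, 0, 0]'

```text
t: 2.93
eef_pos: [499.2, -284.1, 216.6]
tcp_rot: [3.14, -0.002, 0.18]
contact_force: [-0.2, 0.2, 0.7]
opening: 0.998
```

Request:
step_arm --commands '[0, 0, 0, 0, 0, 0, 0, 0, 0, 0, 0, 0, 0, 0, 0, 0, 0, 0, 0, 0, 0, 0, 0, 0, 0, 0, 0, 0, 0, 0, 0, 0]' --fingers 0

```text
t: 3.6
eef_pos: [498.6, -283.4, 214.7]
tcp_rot: [-3.141, 0.0, 0.18]
contact_force: [-0.2, -0.1, 0.4]
opening: 0.48
```

Request:
step_arm --commands '[0.004, 0.004, 0, 0, 0, 0, 0, 0, 0, 0, 0, 0, 0, 0, 0, 0, 0, 0, 0, 0, 0, 0, 0, 0]'

```text
t: 4.1
eef_pos: [500.3, -281.8, 214.7]
tcp_rot: [-3.141, -0.0, 0.18]
contact_force: [0.9, 0.4, -0.4]
opening: 0.294
```

Request:
step_arm --commands '[0, 0, 0, 0, 0, 0, 0, 0, 0, 0, 0, 0, 0, 0, 0, 0]'

```text
t: 4.43
eef_pos: [500.2, -281.9, 214.7]
tcp_rot: [-3.141, 0.0, 0.18]
contact_force: [1.0, 1.0, 0.7]
opening: 0.295
```

Request:
step_arm --commands '[0, 0, 0.03, 0, 0, 0, 0.08, 0, 0, 0, 0.08, 0, 0, 0.05, 0.08, 0, 0, 0.08, 0.03, 0, 0.006, 0.085, 0, 0, 0.006, 0.085, 0, 0, 0.006, 0.085, 0, 0, 0.006, 0.085, 0, 0, 0.006, 0.085, 0, 0, 0.006, 0.085, 0, 0, 0.006, 0.085, 0, 0, 0.008, 0.05, 0, 0, 0, 0, 0, 0, 0, 0, 0, 0, 0, 0, 0, 0]'

```text
t: 5.77
eef_pos: [520.1, 27.3, 335.1]
tcp_rot: [3.141, 0.0, 0.179]
contact_force: [0.1, -0.0, -1.6]
opening: 0.295
```

```bash
python3 - <<'E'
from h import *
s=r.observe(); print(s["t"],s["eef_pos"],s["tcp_rot"],s["contact_force"],s["opening"])
d=optics.grab_frame("wrist"); np.savez("w2.npz",**d)
for n in ("nest","blank_center"):
  for q in finder.cut_out("wrist",n)[:2]: print(n,q["score"],q["box"])
save(d,"w2.png",s=1.42)
E
```

```text
5.7667 [520.10018442  27.32749961 335.06393498] [3.14086129e+00 2.44044687e-04 1.79493414e-01] [ 0.08230735 -0.04723645 -1.58698658] 0.29520502106474417
nest 0.79 [118.1, 97.5, 246.6, 204.2]
blank_center 0.72 [221.7, 195.0, 340.3, 317.1]
```

View pics/w2.png

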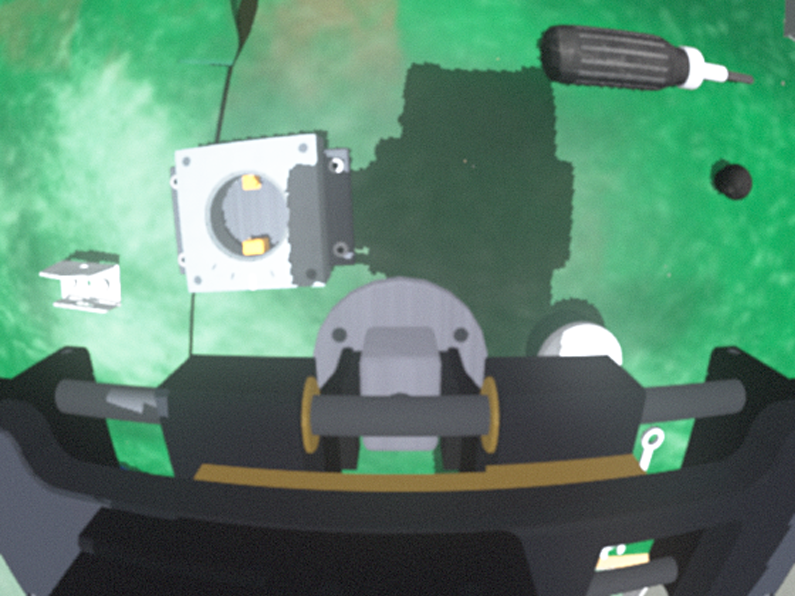

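The wrist view shows the nest with its bore at about (248,215), the wide brass key at (256,246), the narrow key at (251,182), and the held blank at (400,350). I'll measure all of these.

```bash
python3 - <<'E'
from h import *
d=dict(np.load("w2.npz")); f=d["frame"].astype(int); hsv=cv2.cvtColor(d["frame"],cv2.COLOR_RGB2HSV)
q=finder.cut_out("wrist","nest")[0]
reg=cv2.dilate(q["region"].astype(np.uint8),np.ones((7,7)))>0
l,t,R_,b=map(int,q["box"]); m=np.zeros(reg.shape,bool); m[t-4:b+4,l-4:R_+4]=1
P,u,v=wpts(d,m); print(np.histogram(P[:,2],range(-4,44,4)))
top=np.abs(P[:,2]-30)<4; T=np.zeros(reg.shape,np.uint8); T[v[top],u[top]]=1
print("top z",np.median(P[top,2]),cv2.minAreaRect(P[top][:,:2].astype(np.float32)))
cs,h=cv2.findContours(T,cv2.RETR_CCOMP,cv2.CHAIN_APPROX_NONE)
for c,hh in zip(cs,h[0]):
    if len(c)>60:
        W=wplane(d,c[:,0,0],c[:,0,1],30.)[:,:2]; print(len(c),hh[3],"circle",circ(W),"rect",cv2.minAreaRect(W.astype(np.float32)))
        if hh[3]>=0: bore=circ(W)[0]
k=(m&(hsv[...,1]>120)&(hsv[...,0]>8)&(hsv[...,0]<32)&(hsv[...,2]>90)).astype(np.uint8)
n,lab,st,ce=cv2.connectedComponentsWithStats(k)
for i in range(1,n):
    if st[i,4]>25:
        vv,uu=np.nonzero(lab==i); w=wplane(d,uu,vv,22.)[:,:2]; pz=wpts(d,lab==i)[0]
        tp=np.abs(pz[:,2]-22)<2.5
        print(st[i].tolist(),"ctr22",w.mean(0),"depth",np.median(pz,0),"top only",pz[tp].mean(0),"bear",np.degrees(np.arctan2(*(pz[tp].mean(0)[:2]-bore)[::-1])), cv2.minAreaRect(pz[tp][:,:2].astype(np.float32)))
q=finder.cut_out("wrist","blank_center")[0]; P,u,v=wpts(d,q["region"])
print(np.histogram(P[:,2],range(110,200,4)))
e=d["extrinsics"]; print(e[:3,3])
fl=(P[:,2]>144)&(P[:,2]<153); bs=(P[:,2]>178)&(P[:,2]<186)
print("z",np.median(P[fl,2]),hullcirc(P[fl][:,:2]),cv2.minAreaRect(P[bs][:,:2].astype(np.float32)),np.median(P[bs,2]))
hp=cv2.convexHull(P[fl][:,:2].astype(np.float32))[:,0]; a=hp[hp[:,0]>525]; print("front arc",circ(a.astype(float)),len(a))
E
```

```text
(array([1601, 1499, 2510, 1182,  391,  205,  364,  392, 7389,   15,    0]), array([-4,  0,  4,  8, 12, 16, 20, 24, 28, 32, 36, 40]))
top z 29.87282969428722 ((552.4141845703125, 132.937255859375), (96.41510009765625, 97.41136932373047), 12.540234565734863)
396 -1 circle (array([552.63891412, 132.44940041]), np.float64(54.964979002309924)) rect ((552.6355590820312, 132.46923828125), (96.08601379394531, 97.64498138427734), 12.317191123962402)
167 0 circle (array([552.98393031, 131.88212975]), np.float64(27.08290567636892)) rect ((552.58984375, 131.75379943847656), (54.19307327270508, 54.62509536743164), 6.874640464782715)
(array([   0,    0,    0,    0,    0,    0,    0,   13,  113, 4361,   87,
        119,  133,  143,  148,  156,  168, 1060, 1134,    0,    0,    0]), array([110, 114, 118, 122, 126, 130, 134, 138, 142, 146, 150, 154, 158,
       162, 166, 170, 174, 178, 182, 186, 190, 194, 198]))
[591.6142032   40.2349462  314.91527444]
z 148.31892794146202 (array([520.87310858,  27.27428951]), np.float64(34.17547830092066)) ((520.4017944335938, 27.219303131103516), (36.00447463989258, 26.32896614074707), 9.903932571411133) 182.03202893498138
front arc (array([520.79015572,  27.30610241]), np.float64(34.23074706306472)) 34
```

```bash
python3 - <<'E'
from h import *
d=dict(np.load("w2.npz")); f=d["frame"].astype(int)
print(f[173,178:184].tolist(), f[128,175:180].tolist())
bore=np.array([552.7,132.3])
k=(f[...,0]-f[...,2]>60).astype(np.uint8); k[:,:118]=0;k[:,246:]=0;k[:97]=0;k[204:]=0
n,lab,st,ce=cv2.connectedComponentsWithStats(k)
for i in range(1,n):
    if st[i,4]>15:
        pz=wpts(d,lab==i)[0]; tp=np.abs(pz[:,2]-22)<3; c=pz[tp].mean(0)[:2]
        print(st[i].tolist(),tp.sum(),"top",c,"r",np.hypot(*(c-bore)),"bear",np.degrees(np.arctan2(*(c-bore)[::-1])), cv2.minAreaRect(pz[tp][:,:2].astype(np.float32)))
E
```

```text
[[255, 255, 193], [255, 255, 192], [255, 255, 193], [255, 255, 189], [255, 255, 194], [255, 255, 193]] [[255, 255, 180], [255, 255, 175], [255, 255, 175], [255, 255, 178], [255, 255, 170]]
[171, 123, 13, 10, 100] 67 top [573.52818927 136.98724898] r 21.349092981120364 bear 12.682756704278567 ((573.5299682617188, 137.31439208984375), (7.487035751342773, 7.824933052062988), 7.040487766265869)
[170, 168, 19, 12, 166] 110 top [530.94544774 128.59626447] r 22.067582583709903 bear -170.3379747650432 ((530.5999755859375, 128.4759979248047), (9.480120658874512, 14.732440948486328), 13.986595153808594)
```

Wide to narrow key line has a yaw of about 11°, and the nest yaw is about 12.4°. The bore is at (552.7,132.2), and the blank is held at (520.6,27.3) with yaw 10°. I'll come down about 10° off the match, so the blank rests on the keys first and then turns in.

Request:
step_arm --commands '[0.02, 0.066, 0, -0.05, 0.02, 0.066, 0, -0.053, 0.02, 0.066, 0, 0, 0.02, 0.064, 0, 0, 0, 0, -0.05, 0, 0, 0, -0.07, 0, 0, 0, -0.06, 0, 0, 0, -0.032, 0, 0, 0, 0, 0, 0, 0, 0, 0, 0, 0, 0, 0, 0, 0, 0, 0]'

```text
t: 7.02
eef_pos: [552.9, 133.1, 251.7]
tcp_rot: [-3.141, -0.003, 0.018]
contact_force: [0.2, 0.6, -2.1]
opening: 0.298
```

```bash
python3 - <<'E'
from h import *
s=r.observe(); print(s["t"],s["eef_pos"],s["tcp_rot"],s["contact_force"],s["moment"])
d=optics.grab_frame("wrist"); np.savez("w3.npz",**d)
q=finder.cut_out("wrist","blank_center")[0]; P,u,v=wpts(d,q["region"])
fl=(P[:,2]>56)&(P[:,2]<70); bs=(P[:,2]>92)&(P[:,2]<102)
print(np.median(P[fl,2]),hullcirc(P[fl][:,:2]),cv2.minAreaRect(P[bs][:,:2].astype(np.float32)))
q=finder.cut_out("wrist","nest")[0]; P,u,v=wpts(d,q["region"]); t=np.abs(P[:,2]-30)<3
print("nest",q["score"],cv2.minAreaRect(P[t][:,:2].astype(np.float32)))
save(d,"w3.png",s=1.42)
E
```

```text
7.0167 [552.9190707  133.08365936 251.71708676] [-3.14112477e+00 -2.72495810e-03  1.79881322e-02] [ 0.21359107  0.64411096 -2.07861198] [ 0.01714659  0.02567533 -0.00827142]
64.91797822471743 (array([554.06855595, 132.9865057 ]), np.float64(34.289267916951324)) ((553.9354858398438, 132.92176818847656), (35.47519302368164, 26.469114303588867), 1.4312779903411865)
nest 0.62 ((567.7405395507812, 136.32559204101562), (65.68508911132812, 97.12890625), 12.221151351928711)
```

View pics/w3.png

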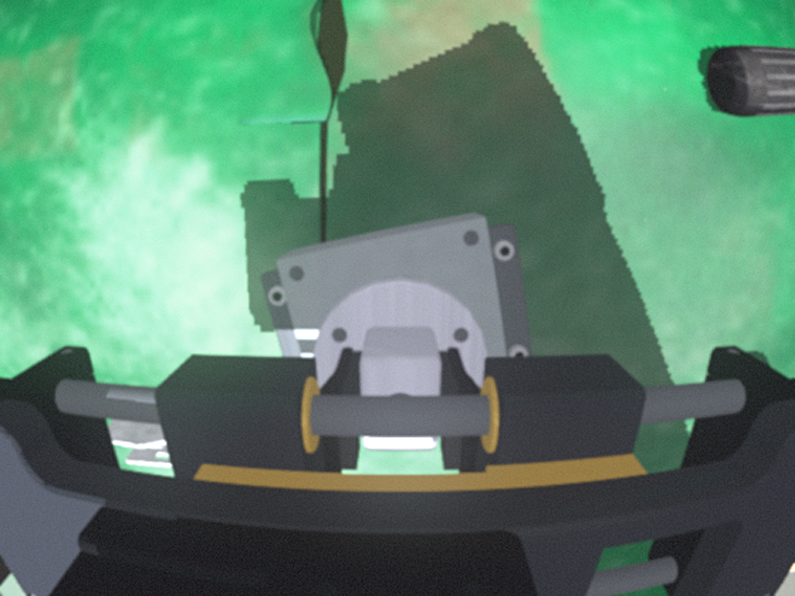

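The blank is centred over the bore to within about 1 mm, so I'm lowering it gently into the mouth.

Request:
step_arm --commands '[0, -0.001, -0.005, 0, 0, 0, -0.005, 0, 0, 0, -0.004, 0, 0, 0, -0.004, 0, 0, 0, -0.004, 0, 0, 0, 0, 0, 0, 0, 0, 0]'

```text
t: 7.75
eef_pos: [552.2, 132.6, 240.9]
tcp_rot: [-3.142, 0.0, 0.018]
contact_force: [0.0, 0.9, -1.5]
opening: 0.294
```

Request:
step_arm --commands '[0, 0, -0.003, 0, 0, 0, -0.003, 0, 0, 0, -0.003, 0, 0, 0, 0, 0, 0, 0, 0, 0]'

```text
t: 8.17
eef_pos: [552.2, 132.6, 237.5]
tcp_rot: [-3.142, 0.0, 0.018]
contact_force: [0.4, 0.2, -2.0]
opening: 0.292
```

Request:
step_arm --commands '[0, 0, -0.002, 0, 0, 0, 0, 0, 0, 0, 0, 0]'

```text
t: 8.42
eef_pos: [552.2, 132.6, 236.7]
tcp_rot: [-3.142, 0.0, 0.018]
contact_force: [-0.0, -0.1, -1.8]
opening: 0.3
```

Request:
step_arm --commands '[0, 0, -0.002, 0, 0, 0, 0, 0, 0, 0, 0, 0]'

```text
t: 8.67
eef_pos: [552.3, 132.6, 236.1]
tcp_rot: [-3.141, -0.0, 0.018]
contact_force: [1.1, 0.5, -1.2]
opening: 0.297
```

Request:
step_arm --commands '[0, 0, -0.002, 0, 0, 0, 0, 0, 0, 0, 0, 0]'

```text
t: 8.92
eef_pos: [552.3, 132.6, 235.4]
tcp_rot: [-3.141, -0.0, 0.018]
contact_force: [-0.4, 0.0, 2.8]
opening: 0.302
```

Resting on the keys, with about 5 N of push. Next I'll press slightly and turn.

Request:
step_arm --commands '[0, 0, -0.002, 0, 0, 0, 0, 0.01, 0, 0, 0, 0.01, 0, 0, 0, 0.01, 0, 0, 0, 0.01, 0, 0, 0, 0, 0, 0, 0, 0]'

```text
t: 9.5
eef_pos: [552.4, 132.3, 234.4]
tcp_rot: [3.141, -0.0, 0.081]
contact_force: [0.6, -1.9, 2.1]
opening: 0.296
```

Request:
step_arm --commands '[0, 0, 0, 0.01, 0, 0, 0, 0.01, 0, 0, 0, 0, 0, 0, 0, 0]'

```text
t: 9.83
eef_pos: [552.0, 132.7, 234.0]
tcp_rot: [-3.141, 0.001, 0.113]
contact_force: [-0.0, 0.6, -0.7]
opening: 0.3
```

Request:
step_arm --commands '[0, 0, 0, 0.01, 0, 0, 0, 0, 0, 0, 0, 0]'

```text
t: 10.08
eef_pos: [552.0, 132.7, 234.1]
tcp_rot: [-3.141, 0.001, 0.129]
contact_force: [-0.6, -0.0, -2.2]
opening: 0.296
```

Request:
step_arm --commands '[0, 0, 0, 0.01, 0, 0, 0, 0, 0, 0, 0, 0]'

```text
t: 10.33
eef_pos: [552.2, 132.6, 234.3]
tcp_rot: [-3.141, 0.0, 0.144]
contact_force: [-0.4, 0.1, -2.2]
opening: 0.293
```

Request:
step_arm --commands '[0, 0, 0, 0.01, 0, 0, 0, 0, 0, 0, 0, 0]'

```text
t: 10.58
eef_pos: [552.2, 132.6, 234.3]
tcp_rot: [-3.142, -0.0, 0.16]
contact_force: [0.4, 0.3, -1.9]
opening: 0.293
```

The push vanished at a yaw of about 7°, which fits a window centred near 10°. I'll turn slightly more and lower.

Request:
step_arm --commands '[0, 0, 0, 0.008, 0, 0, -0.003, 0, 0, 0, -0.003, 0, 0, 0, -0.003, 0, 0, 0, 0, 0, 0, 0, 0, 0]'

```text
t: 11.08
eef_pos: [552.2, 132.6, 230.6]
tcp_rot: [-3.142, 0.0, 0.172]
contact_force: [-0.0, 0.2, -2.3]
opening: 0.295
```

```bash
python3 -c "
from h import *
s=r.observe(); print(s['eef_pos'],s['tcp_rot'],s['contact_force'],s['moment'])"
```

```text
[552.15038037 132.59005185 230.59248426] [-3.14150804e+00  2.83976756e-04  1.72265325e-01] [-0.04368181  0.18155201 -2.33059989] [-0.01759206  0.0136421   0.00433143]
```

Request:
step_arm --commands '[0, 0, -0.003, 0, 0, 0, -0.003, 0, 0, 0, -0.003, 0, 0, 0, -0.003, 0, 0, 0, 0, 0, 0, 0, 0, 0]'

```text
t: 11.58
eef_pos: [552.2, 132.5, 225.8]
tcp_rot: [-3.142, 0.0, 0.172]
contact_force: [0.5, -0.1, -2.0]
opening: 0.297
```

Request:
step_arm --commands '[0, 0, -0.002, 0, 0, 0, 0, 0, 0, 0, 0, 0]'

```text
t: 11.83
eef_pos: [552.2, 132.6, 225.1]
tcp_rot: [-3.142, 0.0, 0.172]
contact_force: [-0.3, -0.7, -1.3]
opening: 0.296
```

Request:
step_arm --commands '[0, 0, -0.002, 0, 0, 0, 0, 0, 0, 0, 0, 0]'

```text
t: 12.08
eef_pos: [552.3, 132.6, 224.7]
tcp_rot: [3.142, -0.0, 0.172]
contact_force: [-2.0, -0.3, 3.0]
opening: 0.298
```

Request:
step_arm --commands '[0, 0, -0.001, 0, 0, 0, 0, 0, 0, 0, 0, 0]'

```text
t: 12.33
eef_pos: [552.3, 132.7, 224.7]
tcp_rot: [3.141, -0.0, 0.172]
contact_force: [-3.9, -1.0, 8.4]
opening: 0.296
```

Seated: z reached the predicted 224.7, with about 10 N. I'll ease off, release and rise straight up.

Request:
step_arm --commands '[0, 0, 0.001, 0, 0, 0, 0, 0]'

```text
t: 12.5
eef_pos: [552.3, 132.7, 224.7]
tcp_rot: [3.142, -0.0, 0.172]
contact_force: [-1.2, -0.3, 5.1]
opening: 0.296
```

Request:
step_arm --commands '[0, 0, 0, 0, 0, 0, 0, 0, 0, 0, 0, 0, 0, 0, 0, 0, 0, 0, 0, 0, 0, 0, 0, 0, 0, 0, 0, 0, 0, 0, 0, 0, 0, 0, 0, 0, 0, 0, 0, 0]' --fingers 0.8

```text
t: 13.33
eef_pos: [552.2, 132.6, 224.3]
tcp_rot: [-3.142, -0.0, 0.172]
contact_force: [-0.6, 0.5, -0.8]
opening: 0.794
```

Request:
step_arm --commands '[0, 0, 0.02, 0, 0, 0, 0.04, 0, 0, 0, 0.06, 0, 0, 0, 0.08, 0, 0, 0, 0.08, 0, -0.02, -0.06, 0.08, 0, -0.02, -0.08, 0.02, 0, -0.02, -0.08, 0, 0, 0, -0.06, 0, 0, 0, 0, 0, 0, 0, 0, 0, 0]'

```text
t: 14.25
eef_pos: [528.1, 19.2, 377.0]
tcp_rot: [3.141, -0.001, 0.169]
contact_force: [-0.3, -0.3, 0.6]
opening: 0.802
```

```bash
python3 - <<'E'
from h import *
d=optics.grab_frame("wrist"); q=finder.cut_out("wrist","blank_center")
print([(a["score"],a["box"]) for a in q])
m=q[0]["region"]; P,u,v=wpts(d,m); fl=np.abs(P[:,2]-38)<4; bs=P[:,2]>68
print(np.median(P[fl,2]),hullcirc(P[fl][:,:2]),np.median(P[bs,2]),cv2.minAreaRect(P[bs][:,:2].astype(np.float32)))
for y in (P[bs]): pass
A=np.linalg.lstsq(np.c_[P[fl][:,:2],np.ones(fl.sum())],P[fl][:,2],rcond=None)[0]; print("tilt",A[:2])
save(d,"w4.png",s=1.42)
s=optics.grab_frame("side")
for n in ("grease_tin_mid","steel_bracket_mid","knob_spare_mid"):
    for a in finder.cut_out("side",n)[:1]: print(n,a["box"])
E
```

```text
[(0.85, [145.9, 123.2, 209.0, 188.7])]
37.927341768297765 (array([552.0661531 , 132.26021898]), np.float64(34.47185861112012)) 71.7399869327773 ((552.3214721679688, 132.1875762939453), (36.40357208251953, 26.255508422851562), 8.35702133178711)
tilt [-0.00166974  0.00042191]
grease_tin_mid [253.6, 242.8, 290.8, 282.4]
steel_bracket_mid [229.8, 168.5, 248.9, 193.0]
knob_spare_mid [366.1, 280.1, 384.3, 299.5]
```

View pics/w4.png

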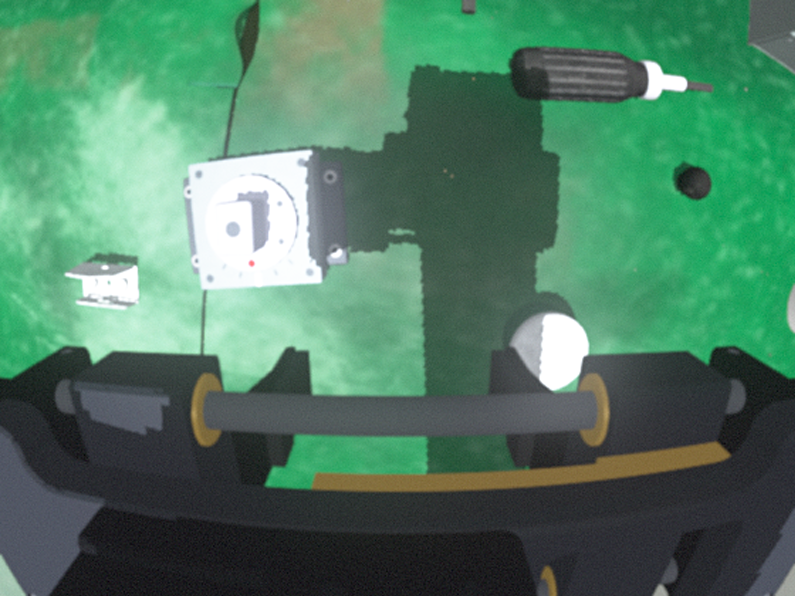

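The picture shows the blank seated flat in the nest at (252,213), with the red dot at (251,264) on the white-mark side. The flange top measures z = 37.9 against 38 expected, with no tilt. The bracket, tin and knob are where they were. Handing in.

```bash
python3 -c "
from h import *
print(order.hand_in())"
```

```text
the job is handed in; nothing more can be done
None
```

The blank is fully home in the nest with its flange down. I let go and handed the job in at about 14.5 s.

- **How it went:** I gripped the boss and lowered the blank into the bore about 10° off the keys. It rested on them with about 5 N. I then turned it until the push vanished at about 7° yaw, went on to about 9.9°, and lowered it. The highest push I read was about 10 N at seating, going by the readings at the end of each move call.
- **Seating:** The flange top measures 37.9 mm against 38 expected, and it lies flat to within 0.1°. The centre is at about (552.2, 132.2) mm, within 1 mm of the bore I measured.
- **Other parts:** The tin, bracket and knob show at the same image positions as at the start, within about 4 pixels of the detector's outlines.
- **Small disagreements:** Before release the gripper's yaw read 9.9°, while the last picture puts the boss at 8.4°. The key line I measured beforehand was about 11°. The blank went in freely, so I took the differences as camera noise and notch play.

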